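# Clamp a bush block in the bench clamping gauge with its coarse and fine knobs

## Robot

A 7-joint arm with a two-finger parallel gripper is mounted at the origin on a cart in front of the work surface, level with it; the furniture and walls round the work are solid. World frame = base frame: x ahead of the robot, y to its left, z up, the work surface at z = 0. Lengths are in m, angles in rad, forces in N, time in s.
With the tool pointing down it reaches from about 0.4 to 0.9 m from the base axis. Payload 5.5 kg.
Tool frame: the origin (TCP) lies midway between the tips of the shut fingers; the grasp point (between the pads) lies 19 mm behind it; x points along the fingers, z is the direction in which the jaws open and shut, and the axes are right-handed (so a half turn about x gives the same grasp; the last joint's range is limited). The gripper opens to 92 mm and grips with 3 to 60 N. Pads are 19 mm wide; open, the fingers measure 130 mm over their backs; the gripper's body (75 mm by 190 mm) begins 47 mm behind the grasp point.
Start: joints at [-1.05, 0.501, -0.427, 1.55, 0.221, 1.138, -0.21], TCP at [0.166, 0.629, 0.227] pointing down, gripper open.
Joint ranges: [-2.88, 2.88], [-0.31, 2.03], [-1.54, 1.56], [0.2, 2.42], [-1.41, 4.55], [0.19, 2.02], [-2.57, 2.57]. Speed limits (rad/s): [2.57, 2.57, 3.14, 3.14, 3.14, 3.14, 3.14].

## Interface

Orientations are given as a rotation vector (axis times angle).
In Python, from rig import env, grab_frame, workorder gives the robot as it stands.
- The arm moves only by the tool step_arm, never from a script. Its argument "steps" is a list that holds one entry, the list of rows, each a list of 7 numbers: the shift along the world's x, y, z in cm, then the turn, a rotation vector about the world's x, y, z in degrees, then the closure, from -1 (fully open) to 1 (shut). A call has exactly 5 rows; each row shifts and turns the commanded pose from where the row before left it; what a row does not reach is not made up. A row lasts 1/10 s, in which the tool goes at most 50 mm and 8.59 degrees, less where a joint would pass 70% of its speed; a pose out of reach is approached as far as the arm can. A call with a gripper value outside its range is refused whole. The fingers move at their own pace and stop on an object; "squeeze" is the grip in N (left out, the last holds). Time passes only in rows, so rows that do not move let the fingers close, or fill a call up. It gives the time, the measured TCP pose, the force and the opening at its end, in the units of the state.
- env.get_state(): the state, without advancing time (a new reading comes with each control period).
- grab_frame(name): name is "scene" or "side" or "wrist"; returns a dict with "color" (400x640x3 uint8, red, green, blue), "fovy" (degrees; the focal length in pixels is half the picture's height over the tangent of half this angle, whatever the lens; pixels are square), "cx", "cy" (the principal point, pixels), "extrinsics" (4x4, takes a point from camera to world coordinates). Camera axes: x right, y up, looking along -z (the intrinsics and any distortion apply to the point x, -y, -z); pixel columns grow to the right and rows downward; lengths in m; the calibration is good to about 2 mm. A picture is of the moment at which its call begins. There is no depth.
- workorder.sign_off(): hands the job in, once; it reports no verdict.
The state is a dict: "time": time; "joints": joint angles; "dq": joint speeds; "joint_efforts": joint torques, N m; "tool_pos": TCP position; "eef_rot": TCP orientation; "force": force on the tool from outside, world axes, zero at the start; "moment": the same for the moment, N m; "grip_width": finger opening in m.
Only numpy, scipy, OpenCV 4.12 (cv2) and the standard library are available. Lean on these libraries where they do the work, as an engineer would, in place of code of your own. Each camera call takes 0.05 s, during which the arm holds its last target. There are 200 camera calls.

## Task

Clamp the loose steel bush block between the sprung pad and the fixed back stop of the bench clamping gauge. First turn the large lower coarse knob clockwise until only a few millimetres of gap are left between pad and block; then turn the small upper fine knob clockwise until the block is pushed home against the stop and the force needle stands between the two medium marks (8 and 13 N), and let go. Never tighten on the block with the coarse knob, never let the needle pass the last, longest mark (18 N), and leave the parts lying round about where they are.

Things in the scene. Friction and masses are not known exactly. Their poses are not given: they have to be found in the camera images.
- fixture: Base of the clamping gauge, fixed: aluminium plate 90 x 235 x 12 mm with guide rails. Origin on the worktop; plate from own y = -90 to +145 mm; own z up. A grey carriage (72 x 70 mm, top 50 mm above the worktop) slides along it towards own -y to close; it bears both knobs, the jaw with sprung pad and the dial. Jaw, dial and stop stand under 47 mm above the worktop: fingers on the knobs clear them.
- coarse_grip (a point): Centre, on the axis, of the large lower knob (knurled aluminium, diameter 52 mm, 54 to 78 mm above the worktop, 4 mm clear under its rim). Grasp across its rim from above, fingers either side of the small knob. As it turns it travels with the carriage, 16 mm along the fixture's own -y per rad clockwise, so the hand must follow.
- fine_grip (a point): Centre, on the same vertical axis, of the small upper knob (knurled steel, diameter 26 mm, 81 to 105 mm above the worktop, 3 mm above the large knob). Turning it does not move the carriage, so it turns on the spot.
- coarse_knob (a joint): Angle of the large knob, rad, 0 to 2.6, grows clockwise seen from above; a pinion on a rack drives the carriage with knobs, jaw and pad 16 mm per rad towards the stop. Turns against 0.48 N m of friction and stays where it is left (it takes 30 N along the rails to push the carriage).
- fine_knob (a joint): Angle of the small knob, rad, 0 (wound back, its start) to 3.4, grows clockwise seen from above; drives the jaw on the carriage a further 5 mm per rad towards the stop. Turns against 0.10 N m of friction and stays where it is left; each newton of clamping force adds 0.005 N m.
- needle (a joint): Needle of the round white force dial on the jaw, rad: 0 unloaded, 0.1 rad per newton of pad force on the block, clockwise from above, starting along the fixture's own -x. Marks: short at 0 and 4 N, medium at 8 and 13 N, longest at 18 N.
- pad: Sprung steel pad on the jaw, face 26 mm wide and 21 mm tall (19 to 40 mm above the worktop), pushed back 0.25 mm per newton. Its pressing face is given by pad_face.
- pad_face (a point): Middle of the pad's pressing face, which looks along the fixture's own -y.
- block: Loose steel block with a pressed bush, about 0.16 kg, 24 mm wide (x, without the bush's collar), 31 mm long (y), 27 mm tall, origin at its underside; lies in the base's channel, its y along it, 1 to 4 mm short of the stop; 1 to 2 N slides it. Where the stop is clamped is not given: feel the block come home, when needle and fine knob torque start to climb steadily (20 N per rad of fine knob).
- block_centre (a point): Centre of the block. Its end faces are 15.5 mm away along its own y.
- brass_bush: Bystander: loose brass bush, 30 mm diameter, 26 mm tall, beyond the gauge on its far side.
- gauge_block: Bystander: flat steel gauge block 40 x 30 x 9 mm, beyond the gauge on its far side.
- micrometer: Bystander: outside micrometer 44 x 132 x 16 mm, lying to the left of the gauge.
Mind the look-alikes: they are no part of the job. What is shaped like the block but black or orange is not meant.

How it is judged:
By the outcome, as a careful person would: the job done as asked, in the order asked, and still so for the second after the job is handed in, with the robot touching nothing.
It also fails if it takes over 67 s, if anything falls off the work surface, if the arm or the gripper's body presses on something with over 40 N, if the wrist force passes 120 N, or if a joint passes its speed limit or range.

## Working session

There is one attempt and no reset: what is moved stays moved. The work goes in short steps, Python scripts to look and compute and a tool call to move; the robot and the scene stay as the last step left them, time stands still between calls to the robot, and variables do not carry over. Pictures are saved under pics/ and viewed, about 8 in all and at most 12, crops included, and the job is handed in when it is done.

Besides the shell and the picture viewer there is one more tool, called after "Call:" as name(argument=value, ...), one argument or row to a line, values as JSON. step_arm: Moves the arm, as the interface text tells. Its arguments: {"type":"object","properties":{"steps":{"type":"array","items":{"type":"array","items":{"type":"array","items":{"type":"number"}}}},"squeeze":{"type":"number"}},"required":["steps"]}

```bash
mkdir -p pics
cat > h.py <<'E'
import numpy as np, cv2
from rig import env, grab_frame, workorder
def cam(n):
    f=grab_frame(n); return f
def K(f):
    fl=200/np.tan(np.radians(f["fovy"])/2); return fl,f["cx"],f["cy"]
def proj(f,P):
    fl,cx,cy=K(f); E=np.array(f["extrinsics"]); p=np.linalg.inv(E)@np.r_[P,1]
    return cx+fl*p[0]/-p[2], cy-fl*p[1]/-p[2]
def unproj(f,u,v,z):
    fl,cx,cy=K(f); E=np.array(f["extrinsics"]); d=E[:3,:3]@np.array([(u-cx)/fl,-(v-cy)/fl,-1]); o=E[:3,3]
    return o+d*(z-o[2])/d[2]
def save(f,n,box=None,s=1):
    im=f["color"][:,:,::-1]
    if box: x0,y0,x1,y1=box; im=im[y0:y1,x0:x1]
    cv2.imwrite("pics/"+n,cv2.resize(im,None,fx=s,fy=s,interpolation=cv2.INTER_CUBIC))
E
python3 - <<'E'
from h import *
print(env.get_state())
fs=[cam(n) for n in("scene","side","wrist")]
for n,f in zip("abc",fs):
    print({k:v for k,v in f.items() if k!="color"})
    np.save(f"pics/{n}.npy",f,allow_pickle=True)
im=np.vstack([np.hstack([fs[0]["color"],fs[1]["color"]])])[:,:,::-1]
save(fs[0],"s0.png",None,1.25); save(fs[1],"d0.png",None,1.25)
E
```

```text
{'time': 0.0, 'joints': array([-1.0498232 ,  0.50186021, -0.42678989,  1.55144405,  0.22079377,
        1.13826523, -0.21029404]), 'dq': array([-0.00028348, -0.00056569, -0.00186033,  0.00031954,  0.00065777,
       -0.00091708,  0.00056755]), 'joint_efforts': array([-5.15117663e-04, -5.66594803e+01, -5.81628710e+00, -2.79120845e+01,
       -6.86005759e-02,  3.06567480e-02,  1.86880015e-04]), 'tool_pos': array([0.16556604, 0.62784751, 0.22567294]), 'eef_rot': array([-1.01843755,  1.32177164,  1.01659181]), 'force': array([ 0.81968852, -1.34664017, -0.07254749]), 'moment': array([ 0.00191021, -0.04642803, -0.04708671]), 'grip_width': 0.0917009411387735}
{'fovy': 46.04411188472457, 'cx': 317.32019252864575, 'cy': 200.84616097201388, 'extrinsics': array([[ 0.72538538,  0.36674409, -0.58250736, -0.1383746 ],
       [-0.68834166,  0.38813529, -0.61281054, -0.80422018],
       [ 0.00134702,  0.84548789,  0.5339929 ,  0.69089857],
       [ 0.        ,  0.        ,  0.        ,  1.        ]])}
{'fovy': 52.42312211778976, 'cx': 314.7500011044347, 'cy': 203.1520586179202, 'extrinsics': array([[-0.92321064,  0.15119259, -0.35330288,  0.19600834],
       [-0.38361277, -0.3078442 ,  0.87067399,  0.71334224],
       [ 0.02287721,  0.93934698,  0.34220445,  0.40132026],
       [ 0.        ,  0.        ,  0.        ,  1.        ]])}
{'fovy': 68.50732304901297, 'cx': 320.7259185976744, 'cy': 199.1701695165563, 'extrinsics': array([[ 0.25416838, -0.92045145, -0.29693022,  0.08414782],
       [ 0.96715872,  0.24139738,  0.07956952,  0.6486085 ],
       [-0.0015617 , -0.30740271,  0.95157824,  0.3833016 ],
       [ 0.        ,  0.        ,  0.        ,  1.        ]])}
```

View pics/s0.png

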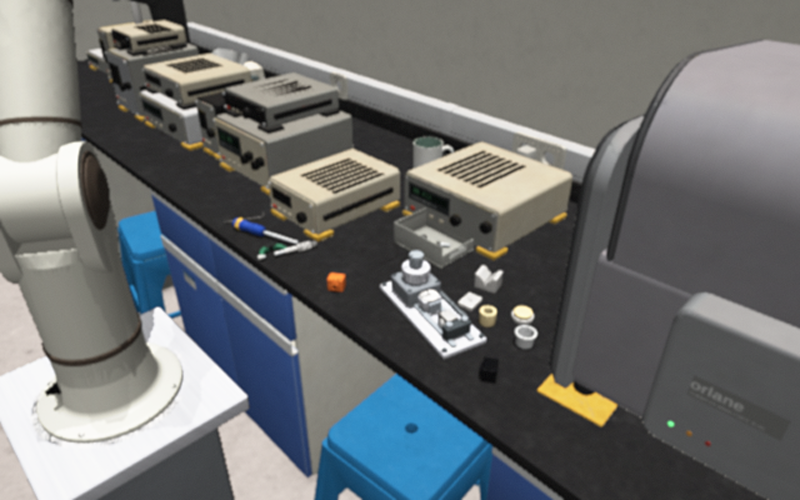

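View pics/d0.png

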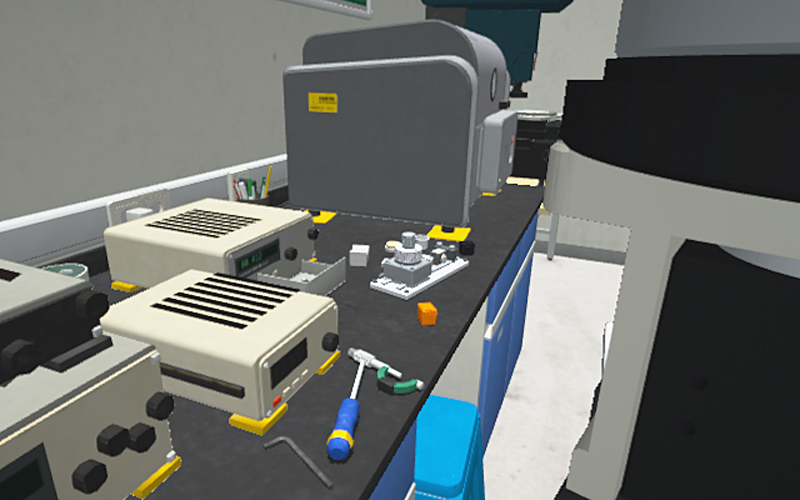

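The scene view shows the gauge (plate corners about (381,287), (445,355), (486,338) in the 800 px view, knob top at (416,256)). The look-alikes are the orange block at (336,282) and the black block at (489,369), both outside the gauge. The grey block lies in the gauge channel. In the side view the knob top is at (408,235).

Run:
```python
from h import *
a=np.load("pics/a.npy",allow_pickle=True).item();b=np.load("pics/b.npy",allow_pickle=True).item()
k=1/1.25
print("knob scene",unproj(a,416*k,256*k,.105),"side",unproj(b,408*k,235*k,.105))
for p in[(381,287),(445,355),(486,338)]: print("plate",unproj(a,p[0]*k,p[1]*k,.012))
for n,p in dict(orange=(336,289),black=(489,378),loupe=(487,322),tray=(432,258)).items(): print(n,unproj(a,p[0]*k,p[1]*k,0)) 
save(a,"s1.png",(290,185,410,295),6)
from scipy.spatial.transform import Rotation as R
print(R.from_rotvec(env.get_state()["eef_rot"]).as_matrix().round(3))
```

```text
knob scene [ 0.51491509 -0.16866036  0.105     ] side [ 0.51741956 -0.15011381  0.105     ]
plate [ 0.488507   -0.10013513  0.012     ]
plate [ 0.4352696  -0.31966153  0.012     ]
plate [ 0.51964625 -0.33950092  0.012     ]
orange [ 0.42977856 -0.03106879  0.        ]
black [ 0.45705163 -0.39808239  0.        ]
loupe [ 0.56767885 -0.30397993  0.        ]
tray [ 0.6514489  -0.08412621  0.        ]
[[-0.    -0.967  0.255]
 [-0.001  0.255  0.967]
 [-1.     0.    -0.001]]
```

View pics/s1.png

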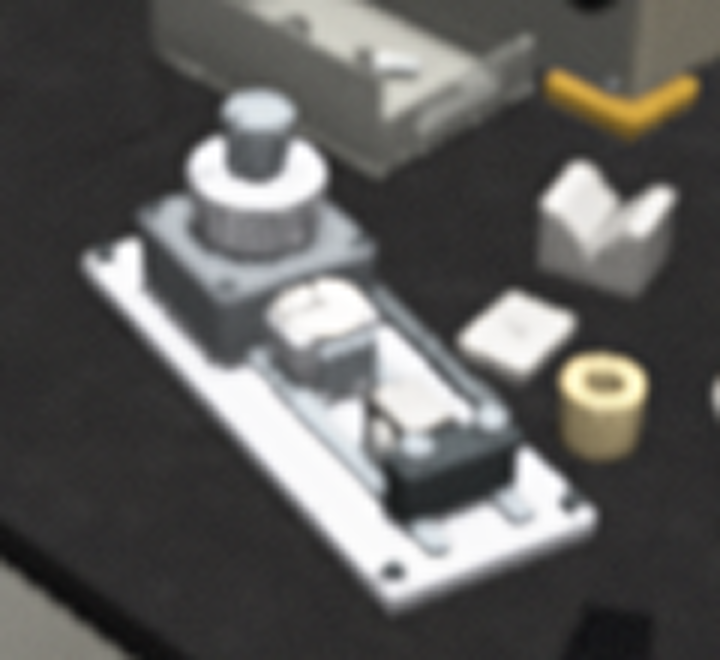

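The crop confirms the steel block (about pixel (357,252)) sitting between the dial jaw and the black stop. It is neither orange nor black. I check clearance of the instruments before the transfer.

Run:
```python
from h import *
a=np.load("pics/a.npy",allow_pickle=True).item()
k=1/1.25
for p in[(192,148),(222,160),(268,187),(312,237),(487,255),(280,250)]: print(p,unproj(a,p[0]*k,p[1]*k,0).round(3))
```

```text
(192, 148) [0.567 0.841 0.   ]
(222, 160) [0.587 0.698 0.   ]
(268, 187) [0.586 0.454 0.   ]
(312, 237) [0.516 0.165 0.   ]
(487, 255) [ 0.747 -0.158  0.   ]
(280, 250) [0.431 0.168 0.   ]
```

Call:
step_arm(
  steps=[
    [[1.2,-1.9,1,0,0,0,-1],[2.4,-3.8,1,0,0,0,-1],[2.4,-3.8,1,0,0,0,-1],[2.4,-3.8,1,0,0,0,-1],[2.4,-3.8,1,0,0,0,-1]],
  ],
)

```text
time: 0.65
tool_pos: [0.2743, 0.4557, 0.2768]
eef_rot: [-1.018, 1.321, 1.017]
force: [1.3, 0.2, 0.8]
grip_width: 0.092
```

Call:
step_arm(
  steps=[
    [[2.4,-3.8,0,0,0,0,-1],[2.4,-3.8,0,0,0,0,-1],[2.4,-3.8,0,0,0,0,-1],[2.4,-3.8,0,0,0,0,-1],[2.0,-4.0,0,0,0,0,-1]],
  ],
)

```text
time: 1.15
tool_pos: [0.3906, 0.2638, 0.2768]
eef_rot: [-1.017, 1.32, 1.017]
force: [0.7, 0.3, 1.1]
grip_width: 0.0916
```

Call:
step_arm(
  steps=[
    [[1.4,-4,0,0,0,0,-1],[1.2,-4,0,0,0,0,-1],[1.2,-4,0,0,0,0,-1],[1.2,-4,0,0,0,0,-1],[1.2,-4.0,0,0,0,0,-1]],
  ],
)

```text
time: 1.65
tool_pos: [0.4517, 0.0638, 0.2768]
eef_rot: [-1.017, 1.32, 1.017]
force: [0.2, 0.2, 0.3]
grip_width: 0.0916
```

Run:
```python
from h import *
s=env.get_state();print(s["joints"].round(3),s["tool_pos"],s["time"])
```

```text
[-0.153  0.069 -0.048  1.965  0.004  1.107  1.11 ] [0.45172496 0.06383931 0.27675921] 1.65
```

Call:
step_arm(
  steps=[
    [[1.4,-4.5,0,0,0,0,-1],[1.3,-4.5,0,0,0,0,-1],[1.3,-4.5,-1,0,0,0,-1],[1.2,-4.5,-1,0,0,0,-1],[1.0,-4.0,0,0,0,0,-1]],
  ],
)

```text
time: 2.15
tool_pos: [0.5128, -0.1567, 0.2552]
eef_rot: [-1.016, 1.322, 1.018]
force: [-0.1, -0.9, 0.3]
grip_width: 0.092
```

Run:
```python
from h import *
w=cam("wrist");np.save("pics/w1.npy",w,allow_pickle=True)
s=env.get_state();print(s["joints"].round(3),s["tool_pos"],s["time"],w["extrinsics"][:3,3])
save(w,"w1.png",None,1.25)
```

```text
[ 0.13   0.241  0.151  1.814 -0.035  1.087  1.597] [ 0.51369728 -0.16495558  0.25601436] 2.2 [ 0.43171455 -0.13616474  0.41295215]
```

View pics/w1.png

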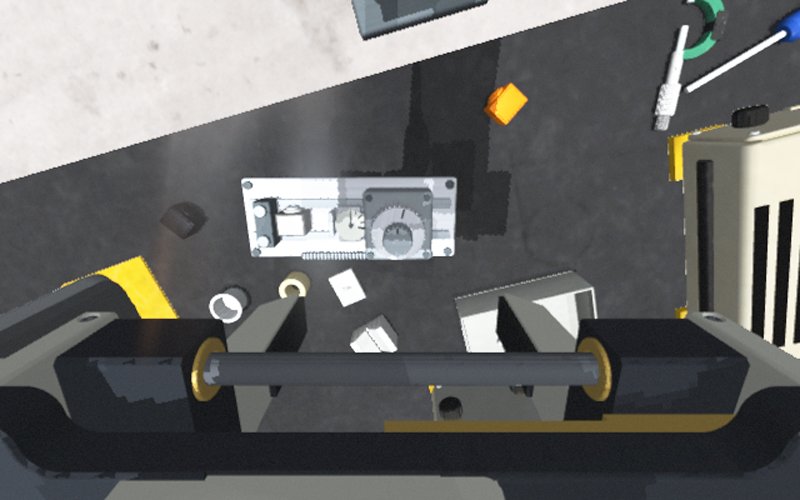

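The wrist view shows the plate from (243,178) to (456,258), the knobs near (398,233), the dial at (350,224), and the block at (291,221) with the stop left of it at (264,222).

Run:
```python
from h import *
w=np.load("pics/w1.npy",allow_pickle=True).item()
save(w,"w2.png",(185,135,375,215),4.2)
k=1/1.25
c=[unproj(w,u*k,v*k,.012)[:2] for u,v in[(243,178),(456,178),(456,258),(247,260)]]
print(np.round(c,4))
for a,b in((0,1),(3,2)): d=c[b]-c[a]; print(np.hypot(*d),np.degrees(np.arctan2(-d[0],d[1])))
print(unproj(w,398*k,236*k,.105),unproj(w,398*k,229*k,.078))
```

```text
[[ 0.4346 -0.3135]
 [ 0.4933 -0.091 ]
 [ 0.5828 -0.1103]
 [ 0.5235 -0.3448]]
0.23005191133816066 -14.766001958107687
0.24194866568402104 -14.18122559484518
[ 0.51501445 -0.16084441  0.105     ] [ 0.51570367 -0.1612475   0.078     ]
```

View pics/w2.png

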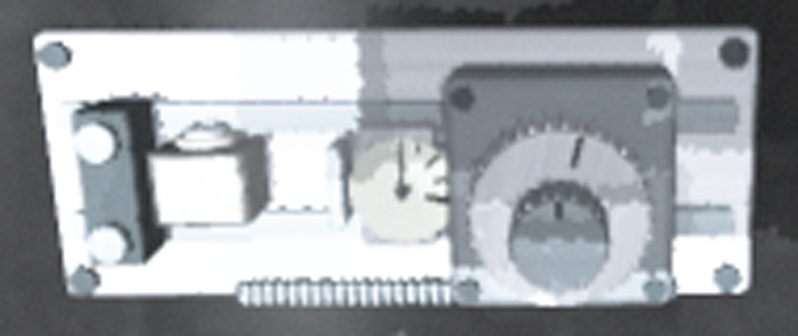

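The enlarged crop shows the pad's front edge at about x=333 and the block top's near edge at about x=242. The dial needle points along own -x, at 0 N.

Run:
```python
from h import *
w=np.load("pics/w1.npy",allow_pickle=True).item()
y=np.array([.249,.969]);x=np.array([.969,-.249]);k0=np.array([.5155,-.161])
def o(n,u,v,z):
    p=unproj(w,185+(u+.5)/4.2-.5,135+(v+.5)/4.2-.5,z)[:2]-k0; print(n,"own x %.1f y %.1f mm"%(p@x*1e3,p@y*1e3))
o("fine top",560,245,.105)
o("pad edge",333,185,.040)
o("block near top",241,190,.039);o("block near bot",267,172,.012);o("block far top",152,190,.039);o("stop face top",153,180,.045)
o("needle hub",402,190,.045)
```

```text
fine top own x 4.2 y -0.5 mm
pad edge own x 3.7 y -71.6 mm
block near top own x 5.3 y -100.6 mm
block near bot own x 5.9 y -98.9 mm
block far top own x 5.2 y -128.4 mm
stop face top own x 0.5 y -125.6 mm
needle hub own x 4.1 y -49.6 mm
```

Call:
step_arm(
  steps=[
    [[0.3,0.1,-2,0,0,0,-1],[0.3,0.1,-3,0,0,0,-1],[0,0,-3,0,0,0,-1],[0,0,-3,0,0,0,-1],[0,0,-1,0,0,0,-1]],
  ],
)

```text
time: 2.7
tool_pos: [0.5173, -0.1515, 0.1337]
eef_rot: [-1.014, 1.324, 1.022]
force: [-0.6, -0.6, -0.3]
grip_width: 0.0918
```

Run:
```python
from h import *
w=cam("wrist");np.save("pics/w3.npy",w,allow_pickle=True)
s=env.get_state();print(s["joints"].round(3),s["tool_pos"],s["time"])
print(proj(w,[.52,-.1625,.105]))
u,v=map(int,proj(w,[.51,-.1925,.07]))
print(u,v);save(w,"w3.png",(max(u-140,0),max(v-90,0),u+130,v+80),2.9); print(max(u-140,0),max(v-90,0))
```

```text
[ 0.132  0.392  0.127  1.923 -0.065  0.837  1.606] [ 0.51730421 -0.15157241  0.13355542] 2.75
(np.float64(307.76128511558954), np.float64(239.45802062803455))
270 218
130 128
```

View pics/w3.png

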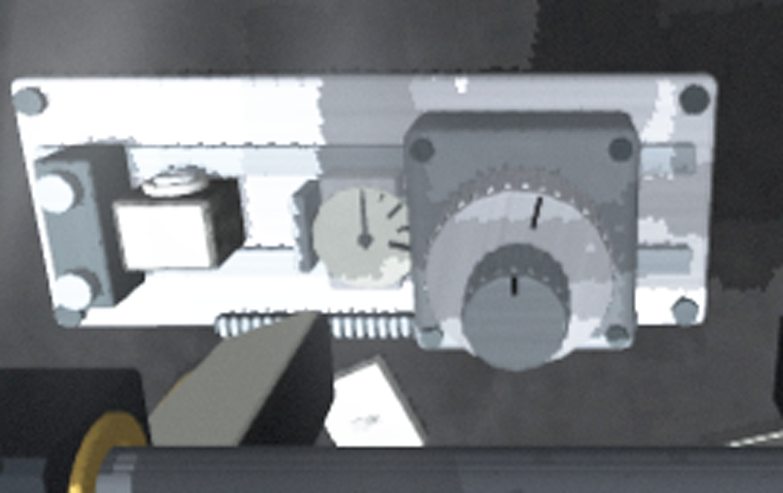

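The fine knob's top is at crop (515,317), the coarse top at about (520,275). The pad front edge is at x≈295, the block's near top edge at x≈212, and the needle is at 0.

```bash
cat >> h.py <<'E'
Y=np.array([.249,.969]);X=np.array([.969,-.249])
def own(w,box,s,n,u,v,z,k0):
    p=unproj(w,box[0]+(u+.5)/s-.5,box[1]+(v+.5)/s-.5,z)[:2]; q=p-k0; print(n,p.round(4),"own x %.1f y %.1f"%(q@X*1e3,q@Y*1e3))
E
python3 - <<'E'
from h import *
w=np.load("pics/w3.npy",allow_pickle=True).item()
k0=np.array([.52,-.1625])
for a in[("fine",515,317,.105),("coarse",520,275,.078),("pad top",297,182,.040),("pad low",297,272,.04),("hub",364,240,.046),("block near",212,235,.039),("near bot",243,220,.012),("block far",118,235,.039),("pl",15,78,.012),("pl2",714,75,.012),("pl3",55,325,.012),("pl4",705,325,.012)]: own(w,(130,128),2.9,*a,k0)
E
```

```text
fine [ 0.5181 -0.1623] own x -1.9 y -0.3
coarse [ 0.5183 -0.1622] own x -1.7 y -0.1
pad top [ 0.4858 -0.2258] own x -17.4 y -69.8
pad low [ 0.5138 -0.2359] own x 12.3 y -72.7
hub [ 0.5073 -0.21  ] own x -0.5 y -49.2
block near [ 0.4955 -0.2579] own x 0.1 y -98.5
near bot [ 0.4994 -0.259 ] own x 4.1 y -98.7
block far [ 0.488  -0.2865] own x -0.1 y -128.1
pl [ 0.4342 -0.3138] own x -45.5 y -167.9
pl2 [ 0.4916 -0.0914] own x -45.3 y 61.8
pl3 [ 0.5197 -0.3389] own x 43.6 y -171.0
pl4 [ 0.5791 -0.1125] own x 44.8 y 63.2
```

Call:
step_arm(
  steps=[
    [[0.17,-1.07,0,0,0,0,-1],[0,0,-1.5,0,0,0,-1],[0,0,-2,0,0,0,-1],[0,0,-1,0,0,0,-1],[0,0,0,0,0,0,-1]],
  ],
)

```text
time: 3.25
tool_pos: [0.5212, -0.1637, 0.0917]
eef_rot: [-1.017, 1.321, 1.017]
force: [-0.3, -0.3, 0.2]
grip_width: 0.0916
```

Call:
step_arm(
  steps=[
    [[-0.2,0.1,-1.2,0,0,0,-1],[0,0,-1.2,0,0,0,-1],[0,0,-0.9,0,0,0,-1],[0,0,-0.3,0,0,0,-1],[0,0,0,0,0,0,-1]],
  ],
)

```text
time: 3.75
tool_pos: [0.5189, -0.162, 0.055]
eef_rot: [-1.017, 1.321, 1.018]
force: [0.6, 0.4, -0.3]
grip_width: 0.0919
```

Close gently at first, then firm up.

Call:
step_arm(
  steps=[
    [[0,0,0.1,0,0,0,1],[0,0,0,0,0,0,1],[0,0,0,0,0,0,1],[0,0,0,0,0,0,1],[0,0,0,0,0,0,1]],
  ],
  squeeze=15,
)

```text
time: 4.25
tool_pos: [0.5195, -0.1622, 0.0569]
eef_rot: [-1.017, 1.32, 1.017]
force: [1.1, -0.2, 0.5]
grip_width: 0.0563
```

Call:
step_arm(
  steps=[
    [[0,0,0,0,0,0,1],[0,0,0,0,0,0,1],[0,0,0,0,0,0,1],[0,0,0,0,0,0,1],[0,0,0,0,0,0,1]],
  ],
  squeeze=55,
)

```text
time: 4.75
tool_pos: [0.5195, -0.1619, 0.0568]
eef_rot: [-1.017, 1.32, 1.017]
force: [0.1, 1.8, 2.9]
grip_width: 0.051
```

Call:
step_arm(
  steps=[
    [[-0.021,-0.081,0,0,0,-3,1],[-0.042,-0.162,0,0,0,-6,1],[-0.042,-0.162,0,0,0,-6,1],[-0.042,-0.162,0,0,0,-6,1],[-0.021,-0.081,0,0,0,-3,1]],
  ],
)

```text
time: 5.25
tool_pos: [0.5181, -0.1679, 0.0569]
eef_rot: [-0.697, 1.456, 0.697]
force: [0.5, 3.0, 2.6]
grip_width: 0.0504
```

Run:
```python
from h import *
s=env.get_state();print(s["joints"].round(3),s["tool_pos"],s["force"],s["moment"],s["grip_width"])
w=cam("wrist");save(w,"w4.png",None,1.25);np.save("pics/w4.npy",w,allow_pickle=True)
```

```text
[ 0.089  0.522  0.219  1.956 -0.174  0.682  1.308] [ 0.51813913 -0.16786451  0.05686767] [0.49036092 2.99768703 2.57495362] [ 0.51416758 -0.04572252  0.52585188] 0.05044045556046848
```

View pics/w4.png

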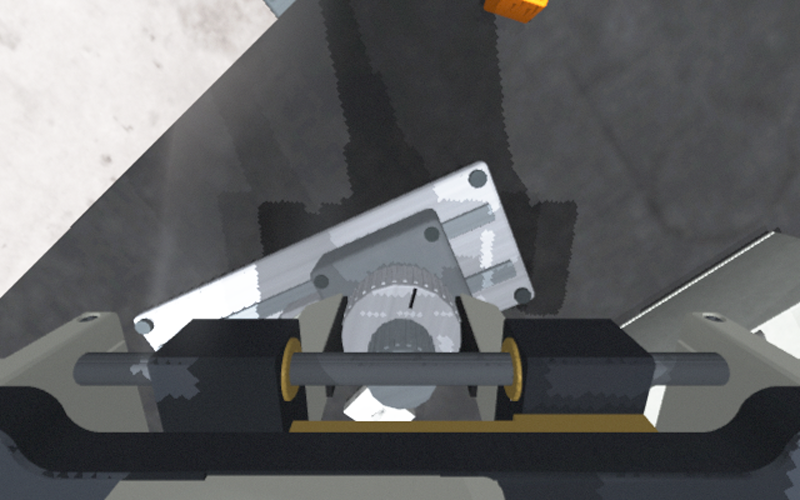

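The grip holds and the knob mark turns with the fingers. The moment of 0.53 N m matches the stated friction. Continuing.

Call:
step_arm(
  steps=[
    [[-0.021,-0.081,0,0,0,-3,1],[-0.042,-0.162,0,0,0,-6,1],[-0.042,-0.162,0,0,0,-6,1],[-0.042,-0.162,0,0,0,-6,1],[-0.021,-0.081,0,0,0,-3,1]],
  ],
)

```text
time: 5.8
tool_pos: [0.5169, -0.174, 0.0569]
eef_rot: [-0.372, 1.537, 0.373]
force: [2.1, 2.5, 1.6]
grip_width: 0.0504
```

Call:
step_arm(
  steps=[
    [[-0.021,-0.081,0,0,0,-3,1],[-0.042,-0.162,0,0,0,-6,1],[-0.042,-0.162,0,0,0,-6,1],[-0.028,-0.108,0,0,0,-4,1],[0,0,0,0,0,0,1]],
  ],
)

```text
time: 6.3
tool_pos: [0.5159, -0.1792, 0.0569]
eef_rot: [-0.113, 1.566, 0.114]
force: [3.6, 3.6, 0.4]
grip_width: 0.0504
```

Run:
```python
from h import *
from scipy.spatial.transform import Rotation as R
s=env.get_state();print(s["joints"].round(3),s["tool_pos"],s["force"],s["moment"],s["grip_width"])
z=R.from_rotvec(s["eef_rot"]).as_matrix()[:,2];print(np.degrees(np.arctan2(z[1],z[0])))
a=cam("scene");np.save("pics/a5.npy",a,allow_pickle=True)
save(a,"s5.png",(300,190,400,285),6)
```

```text
[-0.038  0.548  0.408  1.958 -0.329  0.699  0.716] [ 0.51591745 -0.17915316  0.0568878 ] [3.61970203 3.62462855 0.42018193] [ 0.77424197 -0.59843037 -0.40545295] 0.050414087925394126
8.313008819686617
```

View pics/s5.png

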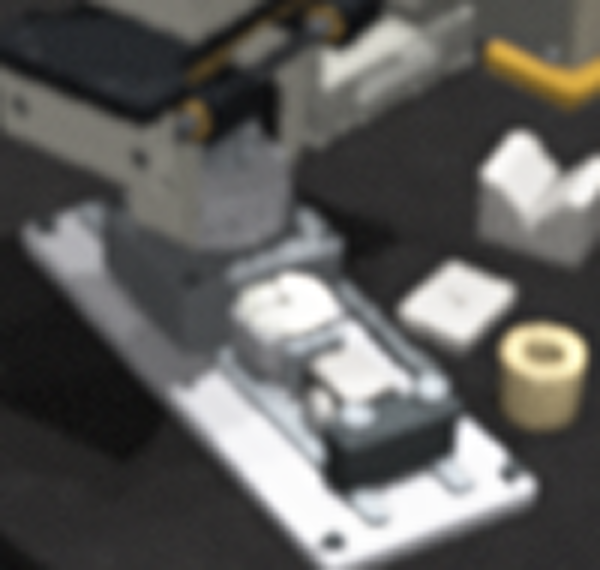

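The crop shows a clear gap of several mm still open between the pad at about (318,345) and the block at about (330,365), with the needle unchanged. I turn about 14° more.

Call:
step_arm(
  steps=[
    [[-0.02,-0.09,0,0,0,-3,1],[-0.03,-0.11,0,0,0,-4,1],[-0.03,-0.11,0,0,0,-4,1],[-0.02,-0.08,0,0,0,-3,1],[0,0,0,0,0,0,1]],
  ],
)

```text
time: 6.85
tool_pos: [0.5153, -0.1829, 0.0569]
eef_rot: [0.077, 1.567, -0.076]
force: [4.6, 4.4, -0.3]
grip_width: 0.0509
```

Call:
step_arm(
  steps=[
    [[0,0,0,0,0,0,-1],[0,0,0,0,0,0,-1],[0,0,0,0,0,0,-1],[0,0,0,0,0,0,-1],[0,0,0,0,0,0,-1]],
  ],
)

```text
time: 7.35
tool_pos: [0.5133, -0.1846, 0.0566]
eef_rot: [0.079, 1.57, -0.079]
force: [-0.4, 0.0, 0.4]
grip_width: 0.0859
```

Run:
```python
from h import *
from scipy.spatial.transform import Rotation as R
s=env.get_state();print(s["joints"].round(3),s["tool_pos"],s["force"],s["moment"],s["grip_width"])
z=R.from_rotvec(s["eef_rot"]).as_matrix()[:,2];print(np.degrees(np.arctan2(z[1],z[0])))
```

```text
[-0.076  0.56   0.471  1.96  -0.379  0.709  0.523] [ 0.51330525 -0.184571    0.05663385] [-0.42905274  0.03945133  0.39636781] [-0.05884657  0.05029347  0.00146023] 0.08592527638714482
-5.784666189134289
```

Call:
step_arm(
  steps=[
    [[0,0,2,0,0,0,-1],[0,0,3,0,0,0,-1],[0,0,2,0,0,4,-1],[0,0,1,0,0,8,-1],[0,0,0,0,0,8,-1]],
  ],
)

```text
time: 7.85
tool_pos: [0.5149, -0.1848, 0.1386]
eef_rot: [-0.201, 1.558, 0.198]
force: [-0.2, -0.3, 0.0]
grip_width: 0.0919
```

Call:
step_arm(
  steps=[
    [[0,0,0,0,0,8,-1],[0,0,0,0,0,8,-1],[0,0,0,0,0,8,-1],[0,0,0,0,0,8,-1],[0,0,0,0,0,8,-1]],
  ],
)

```text
time: 8.35
tool_pos: [0.5134, -0.1843, 0.1367]
eef_rot: [-0.743, 1.44, 0.743]
force: [-0.6, 0.3, 0.3]
grip_width: 0.0918
```

Call:
step_arm(
  steps=[
    [[0,0,0,0,0,8,-1],[0,0,0,0,0,8,-1],[0,0,0,0,0,5,-1],[0,0,0,0,0,0,-1],[0,0,0,0,0,0,-1]],
  ],
)

```text
time: 8.85
tool_pos: [0.5135, -0.1844, 0.1367]
eef_rot: [-1.015, 1.321, 1.015]
force: [-0.5, -0.8, 0.4]
grip_width: 0.0917
```

Run:
```python
from h import *
from scipy.spatial.transform import Rotation as R
w=cam("wrist");np.save("pics/w6.npy",w,allow_pickle=True)
s=env.get_state();print(s["joints"].round(3),s["tool_pos"],s["force"])
z=R.from_rotvec(s["eef_rot"]).as_matrix()[:,2];print(np.degrees(np.arctan2(z[1],z[0])))
u,v=map(int,proj(w,[.51,-.2125,.07]))
b=(max(u-130,0),max(v-90,0),u+130,v+80);print(b);save(w,"w6.png",b,3)
```

```text
[ 0.117  0.398  0.22   1.912 -0.113  0.843  1.706] [ 0.51354568 -0.18430317  0.13670619] [ 0.07827178 -0.36934042  0.55010569]
75.09482573518707
(157, 127, 417, 297)
```

View pics/w6.png

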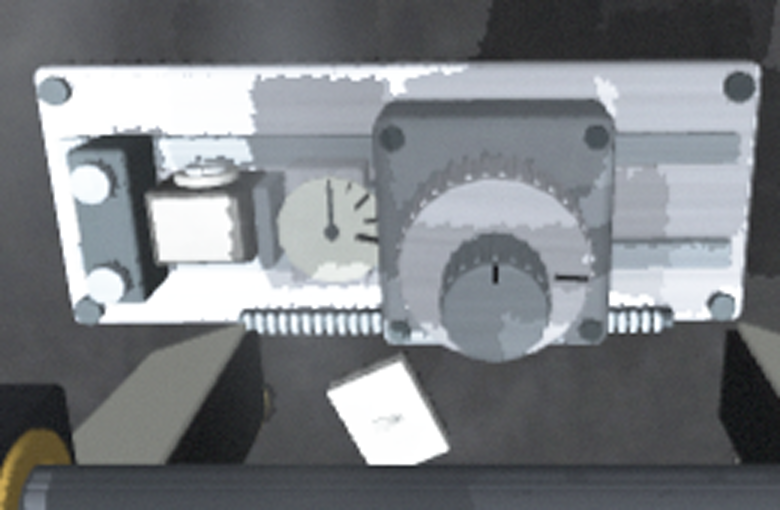

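The mark on the large knob has turned from up to right (570,277), about 80°, and the needle is still at 0. The pad front edge is at x≈254, the block's near top edge at x≈239, and the fine knob top at (496,309).

Run:
```python
from h import *
w=np.load("pics/w6.npy",allow_pickle=True).item()
k0=np.array([.519,-.1623])
for a in[("fine",496,308,.105),("coarse",496,268,.078),("pad",254,215,.040),("hub",331,231,.046),("block near",239,230,.039),("block far",153,230,.039),("stop",155,225,.045)]: own(w,(157,127),3,*a,k0)
save(w,"w7.png",(200,165,275,225),10)
```

```text
fine [ 0.5128 -0.1842] own x -0.6 y -22.8
coarse [ 0.5133 -0.1842] own x -0.1 y -22.7
pad [ 0.4921 -0.2543] own x -3.2 y -95.8
hub [ 0.5013 -0.2317] own x 0.1 y -71.7
block near [ 0.4957 -0.2607] own x 1.9 y -101.2
block far [ 0.4889 -0.2861] own x 1.7 y -127.5
stop [ 0.4863 -0.2821] own x -1.9 y -124.2
```

View pics/w7.png

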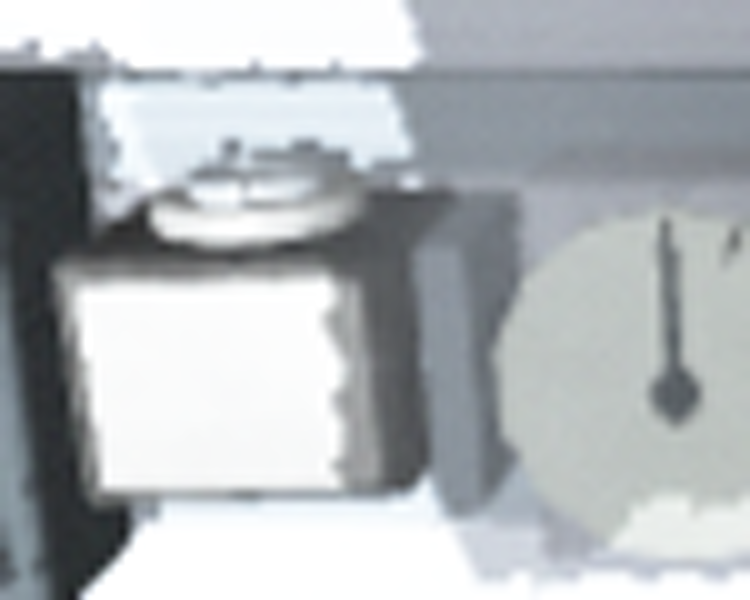

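The gap is about 5–6 mm. I take another 2.5 mm off with the coarse knob so it is clearly "a few".

Call:
step_arm(
  steps=[
    [[0,0,-2,0,0,0,-1],[0,0,-2.5,0,0,0,-1],[0,0,-2.5,0,0,0,-1],[0,0,-1,0,0,0,-1],[0,0,0,0,0,0,-1]],
  ],
)

```text
time: 9.4
tool_pos: [0.5124, -0.1838, 0.0554]
eef_rot: [-1.015, 1.323, 1.019]
force: [0.0, -0.5, -0.3]
grip_width: 0.092
```

Call:
step_arm(
  steps=[
    [[0,0,0,0,0,0,1],[0,0,0,0,0,0,1],[0,0,0,0,0,0,1],[0,0,0,0,0,0,1],[0,0,0,0,0,0,1]],
  ],
  squeeze=15,
)

```text
time: 9.9
tool_pos: [0.514, -0.1842, 0.0573]
eef_rot: [-1.018, 1.32, 1.017]
force: [-0.4, 0.1, 0.2]
grip_width: 0.0563
```

Call:
step_arm(
  steps=[
    [[0,0,0,0,0,0,1],[0,0,0,0,0,0,1],[0,0,0,0,0,0,1],[0,0,0,0,0,0,1],[0,0,0,0,0,0,1]],
  ],
  squeeze=55,
)

```text
time: 10.4
tool_pos: [0.514, -0.1839, 0.0571]
eef_rot: [-1.017, 1.319, 1.017]
force: [-0.8, 3.4, 4.3]
grip_width: 0.0502
```

Call:
step_arm(
  steps=[
    [[-0.014,-0.054,0,0,0,-2,1],[-0.021,-0.081,0,0,0,-3,1],[-0.021,-0.081,0,0,0,-3,1],[-0.014,-0.054,0,0,0,-2,1],[0,0,0,0,0,0,1]],
  ],
)

```text
time: 10.9
tool_pos: [0.5134, -0.1863, 0.0571]
eef_rot: [-0.885, 1.383, 0.885]
force: [-0.6, 3.0, 5.6]
grip_width: 0.0506
```

Call:
step_arm(
  steps=[
    [[0,0,0,0,0,0,1],[0,0,0,0,0,0,-1],[0,0,0,0,0,0,-1],[0,0,0,0,0,0,-1],[0,0,0,0,0,0,-1]],
  ],
)

```text
time: 11.4
tool_pos: [0.5127, -0.1871, 0.0565]
eef_rot: [-0.885, 1.384, 0.885]
force: [0.7, -0.9, -0.3]
grip_width: 0.0782
```

Call:
step_arm(
  steps=[
    [[0,0,2,0,0,0,-1],[0,0,3,0,0,0,-1],[0,0,2,0,0,2,-1],[0,0,1,0,0,8,-1],[0,0,0,0,0,0,-1]],
  ],
)

```text
time: 11.9
tool_pos: [0.5142, -0.1875, 0.1384]
eef_rot: [-1.02, 1.318, 1.016]
force: [0.8, 0.3, 0.0]
grip_width: 0.0915
```

Run:
```python
from h import *
from scipy.spatial.transform import Rotation as R
w=cam("wrist");np.save("pics/w8.npy",w,allow_pickle=True)
s=env.get_state();print(s["joints"].round(3),s["tool_pos"],s["force"])
z=R.from_rotvec(s["eef_rot"]).as_matrix()[:,2];print(np.degrees(np.arctan2(z[1],z[0])))
u,v=map(int,proj(w,[.51,-.2125,.07]))
b=(max(u-110,0),max(v-70,0),u+90,v+80);print(b);save(w,"w8.png",b,4)
```

```text
[ 0.113  0.399  0.231  1.912 -0.12   0.843  1.716] [ 0.51336154 -0.18713325  0.13721763] [ 0.46589988  0.20770674 -1.04077519]
75.06314579867207
(181, 144, 381, 294)
```

View pics/w8.png

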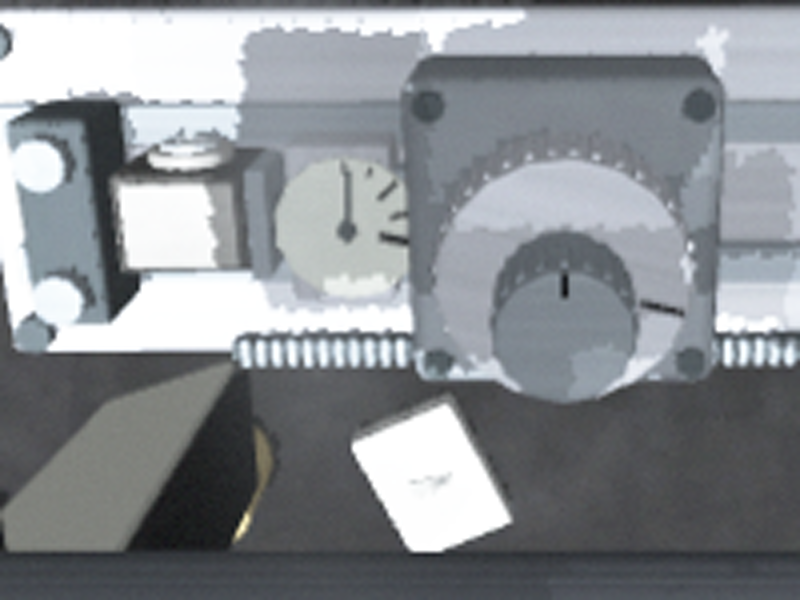

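The gap now reads about 2.7 mm (block edge x≈238, pad x≈249). The coarse mark has turned about 10° further and the needle is at 0. That makes 11 pictures viewed, so from here I read the needle numerically. First I build a rectified dial reader and check it against this frame. I also check where the dial would lie in view while gripping.

```bash
cat >> h.py <<'E'
def dial(f,hub,s=8,R=20,z=.046):
    "rectified dial patch, own x up is -x: rows own x from -R, cols own y from -R (mm)"
    fl,cx,cy=K(f); g=np.arange(-R,R,1/s)
    xx,yy=np.meshgrid(g,g,indexing="ij")  # rows own x, cols own y
    P=np.c_[(hub+np.outer(xx.ravel(),X)/1e3+np.outer(yy.ravel(),Y)/1e3),np.full(xx.size,z)]
    E=np.array(f["extrinsics"]); p=(P-E[:3,3])@E[:3,:3]
    u=cx+fl*p[:,0]/-p[:,2]; v=cy-fl*p[:,1]/-p[:,2]
    return cv2.remap(cv2.cvtColor(f["color"],cv2.COLOR_RGB2GRAY),u.reshape(xx.shape).astype(np.float32),v.reshape(xx.shape).astype(np.float32),cv2.INTER_CUBIC)
def needle(img,s=8,R=20,r=(3.5,8),c=(0,0)):
    "darkness profile vs clockwise angle from own -x"
    a=np.radians(np.arange(-40,200,3)); rr=np.arange(*r,.25)
    # seen from above cw from -x goes towards +y
    rows=(c[0]-np.outer(np.cos(a),rr)+R)*s; cols=(c[1]+np.outer(np.sin(a),rr)+R)*s
    m=cv2.remap(img,cols.astype(np.float32),rows.astype(np.float32),cv2.INTER_LINEAR).mean(1)
    return np.degrees(a),m
E
python3 - <<'E'
from h import *
w=np.load("pics/w8.npy",allow_pickle=True).item()
k0=np.array([.519,-.1623])
own(w,(181,144),4,"hub",346,231,.046,k0)
own(w,(181,144),4,"tip",344,165,.046,k0); own(w,(181,144),4,"18mark in",382,236,.046,k0); own(w,(181,144),4,"8mark",385,193,.046,k0); own(w,(181,144),4,"fine",565,337,.105,k0);own(w,(181,144),4,"pad",249,210,.04,k0);own(w,(181,144),4,"blk",238,220,.039,k0)
hub=unproj(w,181+346.5/4-.5,144+231.5/4-.5,.046)[:2];print(hub)
im=dial(w,hub);cv2.imwrite("pics/dial8.png",im)
a,m=needle(im);print(dict(zip(a.round().astype(int).tolist(),m.astype(int).tolist())))
# predicted view with tool lowered to z=.084
f=dict(w);E=np.array(w["extrinsics"]).copy();E[2,3]-=.1372-.084;f["extrinsics"]=E
print("dial at",proj(f,np.r_[hub,.046]),"knob",proj(f,[.5128,-.187,.105]))
E
```

```text
hub [ 0.5009 -0.2346] own x 0.5 y -74.5
tip [ 0.4862 -0.2303] own x -14.8 y -74.0
18mark in [ 0.5041 -0.2271] own x 1.7 y -66.5
8mark [ 0.4946 -0.2235] own x -8.4 y -65.3
fine [ 0.5132 -0.1873] own x 0.6 y -25.7
pad [ 0.4922 -0.256 ] own x -2.7 y -97.5
blk [ 0.494  -0.2596] own x 0.0 y -100.5
[ 0.50092391 -0.23456785]
{-40: 193, -37: 193, -34: 194, -31: 194, -28: 194, -25: 194, -22: 194, -19: 195, -16: 195, -13: 196, -10: 196, -7: 190, -4: 174, -1: 150, 2: 128, 5: 117, 8: 117, 11: 127, 14: 143, 17: 161, 20: 175, 23: 184, 26: 189, 29: 192, 32: 194, 35: 195, 38: 195, 41: 194, 44: 194, 47: 194, 50: 193, 53: 193, 56: 193, 59: 193, 62: 194, 65: 193, 68: 193, 71: 192, 74: 193, 77: 193, 80: 193, 83: 193, 86: 191, 89: 188, 92: 183, 95: 179, 98: 179, 101: 180, 104: 183, 107: 185, 110: 188, 113: 191, 116: 192, 119: 192, 122: 192, 125: 193, 128: 193, 131: 193, 134: 192, 137: 192, 140: 191, 143: 191, 146: 191, 149: 191, 152: 191, 155: 191, 158: 191, 161: 191, 164: 191, 167: 192, 170: 192, 173: 192, 176: 192, 179: 191, 182: 191, 185: 191, 188: 191, 191: 191, 194: 192, 197: 193}
dial at (np.float64(254.39924348049954), np.float64(224.72837137960607)) knob (np.float64(322.62774376265247), np.float64(267.35115442977025))
```

Call:
step_arm(
  steps=[
    [[0,0,0,0,0,8,-1],[0,0,0,0,0,8,-1],[0,0,0,0,0,8,-1],[0,0,0,0,0,8,-1],[0,0,0,0,0,6,-1]],
  ],
)

```text
time: 12.45
tool_pos: [0.512, -0.1866, 0.1353]
eef_rot: [-1.5, 0.989, 1.505]
force: [0.5, -0.2, 0.4]
grip_width: 0.0918
```

Call:
step_arm(
  steps=[
    [[0,0,-1.5,0,0,0,-1],[0,0,-2,0,0,0,-1],[0,0,-1.3,0,0,0,-1],[0,0,-0.4,0,0,0,-1],[0,0,0,0,0,0,-1]],
  ],
)

```text
time: 12.95
tool_pos: [0.5122, -0.1866, 0.0836]
eef_rot: [-1.499, 0.991, 1.503]
force: [0.2, -0.3, -0.0]
grip_width: 0.0918
```

```bash
cat >> h.py <<'E'
from scipy.spatial.transform import Rotation as R
def st():
    s=env.get_state();z=R.from_rotvec(s["eef_rot"]).as_matrix()[:,2]
    print("t",s["time"],"q",s["joints"].round(2),"p",s["tool_pos"].round(4),"F",s["force"].round(1),"M",s["moment"].round(3),"w",round(s["grip_width"],4),"ang %.1f"%np.degrees(np.arctan2(z[1],z[0])))
E
python3 -c "
from h import *
st()"
```

```text
t 12.95 q [ 0.23  0.47  0.08  1.94 -0.06  0.74  2.32] p [ 0.5122 -0.1866  0.0836] F [ 0.2 -0.3 -0. ] M [-0.004  0.044  0.027] w 0.0918 ang 113.2
```

Call:
step_arm(
  steps=[
    [[0.08,-0.04,0.05,0,0,0,1],[0,0,0,0,0,0,1],[0,0,0,0,0,0,1],[0,0,0,0,0,0,1],[0,0,0,0,0,0,1]],
  ],
  squeeze=15,
)

```text
time: 13.45
tool_pos: [0.514, -0.1873, 0.0856]
eef_rot: [-1.502, 0.989, 1.501]
force: [0.4, -0.0, -0.6]
grip_width: 0.0565
```

Call:
step_arm(
  steps=[
    [[0,0,0,0,0,0,1],[0,0,0,0,0,0,1],[0,0,0,0,0,0,1],[0,0,0,0,0,0,1],[0,0,0,0,0,0,1]],
  ],
  squeeze=40,
)

```text
time: 13.95
tool_pos: [0.5137, -0.1871, 0.0852]
eef_rot: [-1.501, 0.989, 1.501]
force: [-0.1, 0.2, 0.4]
grip_width: 0.0252
```

```bash
python3 -c "
from h import *
st()"
```

```text
t 13.95 q [ 0.23  0.47  0.08  1.93 -0.06  0.74  2.32] p [ 0.5137 -0.1871  0.0852] F [-0.1  0.2  0.4] M [0.128 0.073 0.01 ] w 0.0252 ang 113.2
```

Gripped at 25 mm. Turn 38° in place, then read.

Call:
step_arm(
  steps=[
    [[0,0,0,0,0,-4,1],[0,0,0,0,0,-6,1],[0,0,0,0,0,-6,1],[0,0,0,0,0,-4,1],[0,0,0,0,0,0,1]],
  ],
)

```text
time: 14.45
tool_pos: [0.5137, -0.1869, 0.0852]
eef_rot: [-1.25, 1.182, 1.251]
force: [-0.2, 1.3, 1.1]
grip_width: 0.025
```

Call:
step_arm(
  steps=[
    [[0,0,0,0,0,-4,1],[0,0,0,0,0,-5,1],[0,0,0,0,0,-5,1],[0,0,0,0,0,-4,1],[0,0,0,0,0,0,1]],
  ],
)

```text
time: 14.95
tool_pos: [0.5137, -0.1866, 0.0852]
eef_rot: [-1.018, 1.32, 1.019]
force: [-0.7, 2.1, 2.0]
grip_width: 0.025
```

```bash
cat >> h.py <<'E'
HUB=np.array([.50092,-.23457])
def read(theta_deg,name):
    w=cam("wrist");np.save(f"pics/{name}.npy",w,allow_pickle=True)
    im=dial(w,HUB-Y*.005*np.radians(theta_deg));cv2.imwrite(f"pics/{name}_dial.png",im)
    b=cv2.GaussianBlur(im,(0,0),8)           # hub blob ~1 mm
    s=b[160-20:160+21,160-20:160+21];i,j=np.unravel_index(s.argmin(),s.shape);c=((i-20)/8,(j-20)/8)
    a,m=needle(im,c=c);m=m-np.median(m);k=m.argmin();wt=np.clip(-m-.4*-m[k],0,None)*(abs(a-a[k])<20)
    ang=(a*wt).sum()/wt.sum();print("hub off mm",c,"dark",m[k].round(),"angle %.1f -> %.1f N"%(ang,(ang-6.5)/5.73))
    print("profile",list(zip(a[::3].astype(int).tolist(),m[::3].astype(int).tolist())))
E
python3 -c "
from h import *
st();read(38,'r1')"
```

```text
t 14.95 q [ 0.11  0.48  0.24  1.94 -0.16  0.74  1.76] p [ 0.5137 -0.1866  0.0852] F [-0.7  2.1  2. ] M [ 0.426  0.18  -0.059] w 0.025 ang 75.3
hub off mm (np.float64(-0.5), np.float64(0.5)) dark -93.0 angle 14.4 -> 1.4 N
profile [(-40, 0), (-31, 1), (-22, 2), (-13, 1), (-4, 4), (5, -27), (14, -92), (23, -36), (32, 0), (41, 2), (50, 0), (59, 1), (68, 0), (77, 1), (86, 0), (95, -12), (104, -18), (113, -1), (122, 0), (131, 0), (140, 0), (149, 0), (158, 0), (167, 0), (176, 0), (185, 0), (194, -1)]
```

The dial is readable while gripping. It shows about 1.4 N, so the pad touches and the block is sliding. Continuing in small stages.

Call:
step_arm(
  steps=[
    [[0,0,0,0,0,-3,1],[0,0,0,0,0,-5,1],[0,0,0,0,0,-5,1],[0,0,0,0,0,-3,1],[0,0,0,0,0,0,1]],
  ],
)

```text
time: 15.5
tool_pos: [0.5138, -0.1865, 0.0852]
eef_rot: [-0.807, 1.416, 0.808]
force: [-1.2, 3.7, 1.5]
grip_width: 0.0249
```

```bash
python3 -c "
from h import *
st();read(54,'r2')"
```

```text
t 15.5 q [ 0.05  0.49  0.31  1.94 -0.21  0.75  1.52] p [ 0.5138 -0.1865  0.0852] F [-1.2  3.7  1.5] M [ 0.663  0.154 -0.004] w 0.0249 ang 59.4
hub off mm (np.float64(-0.375), np.float64(0.75)) dark -94.0 angle 45.3 -> 6.8 N
profile [(-40, 1), (-31, 1), (-22, 1), (-13, 2), (-4, 2), (5, 1), (14, 1), (23, 2), (32, -5), (41, -74), (50, -69), (59, -9), (68, 0), (77, 1), (86, 1), (95, -4), (104, -10), (113, 0), (122, 0), (131, 0), (140, 0), (149, 0), (158, -1), (167, -1), (176, 0), (185, -1), (194, 2)]
```

The force rose 5.4 N in 16°, which matches 20 N/rad, so the block is home. About 10.5° more gives the middle of the band.

Call:
step_arm(
  steps=[
    [[0,0,0,0,0,-2,1],[0,0,0,0,0,-3,1],[0,0,0,0,0,-3.3,1],[0,0,0,0,0,-2,1],[0,0,0,0,0,0,1]],
  ],
)

```text
time: 16.05
tool_pos: [0.5139, -0.1864, 0.0852]
eef_rot: [-0.667, 1.466, 0.668]
force: [0.1, 5.5, 1.9]
grip_width: 0.0248
```

```bash
python3 -c "
from h import *
st();read(64,'r3')"
```

```text
t 16.05 q [ 0.02  0.49  0.35  1.94 -0.24  0.75  1.37] p [ 0.5139 -0.1864  0.0852] F [0.1 5.5 1.9] M [1.088 0.117 0.074] w 0.0248 ang 49.0
hub off mm (np.float64(1.125), np.float64(-2.5)) dark -44.0 angle 182.1 -> 30.6 N
profile [(-40, -9), (-31, 69), (-22, 120), (-13, 130), (-4, 120), (5, 122), (14, 111), (23, 105), (32, 93), (41, 68), (50, 41), (59, 12), (68, -10), (77, 26), (86, 18), (95, -20), (104, -42), (113, -41), (122, -42), (131, -42), (140, -43), (149, -43), (158, -43), (167, -42), (176, -41), (185, -43), (194, -42)]
```

The dial is now occluded by the hand, so that reading is void. Let go, rise and read.

Call:
step_arm(
  steps=[
    [[0,0,0,0,0,0,-1],[0,0,0,0,0,0,-1],[0,0,0,0,0,0,-1],[0,0,0,0,0,0,-1],[0,0,0,0,0,0,-1]],
  ],
)

```text
time: 16.6
tool_pos: [0.5137, -0.1878, 0.0852]
eef_rot: [-0.667, 1.466, 0.666]
force: [-0.6, 0.9, -0.2]
grip_width: 0.0602
```

Call:
step_arm(
  steps=[
    [[0,0,1,0,0,0,-1],[0,0,2,0,0,2,-1],[0,0,2,0,0,8,-1],[0,0,0.5,0,0,8,-1],[0,0,0,0,0,8,-1]],
  ],
)

```text
time: 17.1
tool_pos: [0.515, -0.1878, 0.1424]
eef_rot: [-1.02, 1.318, 1.015]
force: [-0.3, 0.3, -0.6]
grip_width: 0.0917
```

Call:
step_arm(
  steps=[
    [[0,0,0,0,0,0,-1],[0,0,0,0,0,0,-1],[0,0,0,0,0,0,-1],[0,0,0,0,0,0,-1],[0,0,0,0,0,0,-1]],
  ],
)

```text
time: 17.6
tool_pos: [0.5137, -0.1872, 0.14]
eef_rot: [-1.012, 1.323, 1.013]
force: [0.9, -1.0, 0.6]
grip_width: 0.0919
```

```bash
python3 -c "
from h import *
st();read(64,'r4')
w=np.load('pics/r4.npy',allow_pickle=True).item()
u,v=map(int,proj(w,[.51,-.2125,.07]))
save(w,'w9.png',(max(u-110,0),max(v-70,0),u+90,v+80),4)"
```

```text
t 17.6 q [ 0.07  0.4   0.28  1.91 -0.14  0.85  1.73] p [ 0.5137 -0.1872  0.14  ] F [ 0.9 -1.   0.6] M [ 0.013 -0.037  0.014] w 0.0919 ang 74.9
hub off mm (np.float64(-0.5), np.float64(0.25)) dark -87.0 angle 66.7 -> 10.5 N
profile [(-40, 2), (-31, 3), (-22, 4), (-13, 3), (-4, 3), (5, 3), (14, 3), (23, 2), (32, 1), (41, 1), (50, -6), (59, -49), (68, -86), (77, -34), (86, -4), (95, -3), (104, -8), (113, -5), (122, 0), (131, 0), (140, 0), (149, 0), (158, 0), (167, 0), (176, 0), (185, 0), (194, 1)]
```

View pics/w9.png

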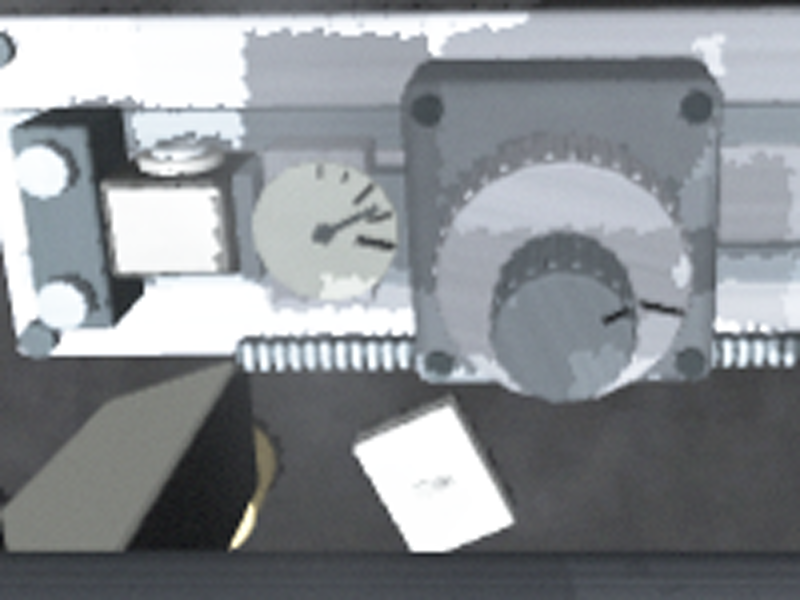

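The last view shows the needle tip at (385,207), between the medium marks at (365,193) and (380,215) and short of the longest mark at (377,243). The block is against the stop, the coarse mark is unmoved, and the hand is clear. Handing in.

```bash
python3 -c "
from h import *
print(workorder.sign_off())"
```

```text
the job is handed in; nothing more can be done
None
```

The block is clamped against the back stop, and the force needle stands at about 10.5 N, inside the 8 to 13 N band. The job was handed in after about 17.6 s of robot time.

- **Coarse knob:** I turned it clockwise about 91° in two grips. That left a gap of roughly 3 mm between pad and block, with the needle still at 0.
- **Fine knob:** I turned it clockwise about 64°. The needle read about 1.4 N while the block slid, then climbed at close to 20 N per rad once the block was home. I then let go and raised the hand clear.
- **Last checks:** With the hand clear, the dial reader gave 10.5 N. Judging the same picture by eye against the marks gave about 11 N, which is still in the band. The coarse mark had not moved, and the gauge block next to the gauge lay where it was. I did not look at the other loose parts again at the end.
- **Disagreements:**
  - One needle reading taken during the last turn was void because the hand hid the dial; I repeated it after letting go.
  - Before the second coarse grip, two estimates of the gap differed (4.5 against 6 mm), which is why I closed it a little further.

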